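# Show how to trace the finger-tracing board

## Robot

A 6-joint arm with a two-finger parallel gripper is mounted at the origin on the work surface. World frame = base frame: x ahead of the robot, y to its left, z up, the work surface at z = 0. Lengths are in m, angles in rad, forces in N, time in s.
With the tool pointing down it reaches from about 0.35 to 1 m from the base axis. Payload 7.1 kg.
Tool frame: the origin (TCP) lies at the very end of the fingers, on their centre line; the grasp point (between the pads) lies 19 mm behind it (arm.grip_depth is the distance from the TCP to the grasp point, in m); z points along the fingers, y is the line along which they close (so a half turn about z gives the same grasp; the last joint's range is limited). The gripper opens to 85 mm and grips with 20 to 120 N. Pads are 22 mm wide; open, the fingers measure 114 mm over their backs; the gripper's body (76 mm by 85 mm) begins 54 mm behind the grasp point. The pads swing forward as they close: fully open they stand 13 mm farther back than shut.
Start: joints at [-1.328, 0.423, 1.63, -0, 1.089, -0.019], TCP at [0.162, -0.604, 0.231] pointing down, gripper open.
Joint ranges: [-3, 3], [-0.9, 2.11], [0.09, 2.58], [-1.31, 4.45], [0.11, 2.69], [-2.54, 2.54]. Speed limits (rad/s): [2.39, 2.39, 3.01, 3.14, 3.14, 3.14].

## Interface

Orientations are given as a rotation vector (axis times angle).
In Python, from plant import arm gives the robot as it stands. Calls block until the motion is done:
- arm.movep(position, orientation): joint-space move of the TCP to a pose.
- arm.movel(position, attitude=None, v=0.15, f_stop=None): straight line of the TCP; attitude=None keeps the orientation; v is the mean speed in m/s. With f_stop (N) it stops when the force on the tool has changed by that much, and returns True; else False.
- arm.set_joints(angles): joint-space move.
- arm.ungrasp() and arm.grab(grasp_force=None): open the fingers fully, or close them until they stop; grasp_force is the grip in N (None keeps the last).
- arm.pause(seconds).
- arm.inverse_kinematics(position, orientation): joint angles nearest the present ones, or None.
- arm.get_image(name): name is "scene" or "top"; returns (picture, depth): 420x560x3 uint8, blue, green, red; 420x560 float32, m along the optical axis (not along the pixel's ray), 0 where there is no reading.
- arm.camera_params(name): a dict with "K" (3x3 intrinsics, pixels), "T" (4x4, takes a point from camera to world coordinates). Camera axes: x right, y up, looking along -z (the intrinsics and any distortion apply to the point x, -y, -z); pixel columns grow to the right and rows downward; lengths in m; the calibration is good to about 2 mm. A picture is of the moment at which its call begins. camera_params takes no time and is no camera call.
A pose or a line that the arm cannot do raises arm.MotionError and nothing moves.
- arm.hand_in(): hands the job in; it is judged then, once.
Readings, each from a call of its own:
- arm.current_clock(): time.
- arm.current_joint_positions(): joint angles.
- arm.current_joint_vel(): joint speeds.
- arm.current_tau(): joint torques, N m.
- arm.current_position(): TCP position.
- arm.current_eef_rot(): TCP orientation.
- arm.current_contact_force(): force on the tool from outside, world axes, zero at the start.
- arm.current_torque(): the same for the moment, N m.
- arm.current_finger_gap(): finger opening in m.
- arm.current_grip_force(): force on a finger pad.
Only numpy, scipy, OpenCV 4.12 (cv2) and the standard library are available. Lean on these libraries where they do the work, as an engineer would, in place of code of your own. Each camera call takes 0.05 s, during which the arm holds its last target. There are 200 camera calls.

## Task

Show the art group how the wooden tracing board is used: set the closed fingertips down on the round disc and trace the raised zigzag path lightly along both bends to the square pad, in one stroke without lifting off on the way and without ever pressing the springy path fully down. Finish holding: stop with the fingertips still resting lightly on the square pad. Leave the board lying where it is, and leave the things standing around it alone.

Things in the scene. Friction and masses are not known exactly. Their poses are not given: they have to be found in the camera images.
- board: Loose dark wooden base plate 280 x 180 x 12 mm (1.8 kg with its path), flat on the table at any yaw. Origin: centre of its underside; x along the 280 mm side. On it stands the light wooden zigzag path, three straight legs 24 mm wide, 16 mm thick, with a flat level top without steps, 42 mm above the table. Board x, y in mm: disc -95 -35, bend 1 -35 40, bend 2 35 -40, square 95 35.
- trail (a joint): How far the whole path is pressed down, m: 0 untouched, 0.014 fully down. The path is one rigid piece guided straight up and down on soft springs: it starts to sink at 1 to 2 N, then gives 2 mm per further newton (about 4 N at 5 mm, 7.5 N at 12 mm) and rises again by itself. It cannot tilt or shift on the board.
- start_disc: Start of the path: round disc 48 mm across. Origin: centre of its top face (42 mm above the table untouched; sinks with the path); axes parallel to the board's.
- leg1: 30 mm long middle piece of the first straight leg (start disc to bend 1), flush with the rest. Origin: centre of its top face; axes parallel to the board's.
- bend1: First bend of the path: round, 32 mm across. Origin: centre of its top face; axes parallel to the board's.
- leg2: 30 mm long middle piece of the second straight leg (bend 1 to bend 2). Origin: centre of its top face; axes parallel to the board's.
- bend2: Second bend of the path: round, 32 mm across. Origin: centre of its top face; axes parallel to the board's.
- leg3: 30 mm long middle piece of the third straight leg (bend 2 to end square). Origin: centre of its top face; axes parallel to the board's.
- end_square: Finish of the path: square pad 44 x 44 mm, two of its sides parallel to the third leg. Origin: centre of its top face (42 mm above the table untouched); axes parallel to the board's.
- glue_stick: Bystander: loose upright glue stick, white with a red cap, 29 mm across, 90 mm tall, 40 g, on the table beside the board. Origin: centre of its underside.
- paint_pot: Bystander: loose upright closed paint jar, 52 mm across, 65 mm tall, about 120 g, on the table beside the board. Origin: centre of its underside.
- beaker: Bystander: loose upright white open cup, 64 mm across at the rim, 75 mm tall, 60 g, on the table past the board's end. Origin: centre of its underside.

How it is judged:
On the way, in this order (a step that is already met when the one before it is completed fails the run):
1. the fingertips touch the round disc, the start (contact force between the fingers and start_disc above 0.25 N), for 0.05 s.
2. the fingertips pass the middle of the first straight leg (contact force between the fingers and leg1 above 0.25 N), for 0.05 s.
3. the fingertips reach the first bend (contact force between the fingers and bend1 above 0.25 N), for 0.05 s.
4. the fingertips pass the middle of the second leg (contact force between the fingers and leg2 above 0.25 N), for 0.05 s.
5. the fingertips reach the second bend (contact force between the fingers and bend2 above 0.25 N), for 0.05 s.
6. the fingertips pass the middle of the last leg (contact force between the fingers and leg3 above 0.25 N), for 0.05 s.
7. the fingertips reach the square pad, the finish (contact force between the fingers and end_square above 0.25 N), for 0.05 s.
At the end, for the whole second after the job is handed in: The fingertips rest on the square pad with more than 0.25 N, the path pressed down by 0.3 to 12.5 mm; the board lies flat within 20 mm of where it was; glue stick, paint pot and beaker stand upright within 20 mm of their places (contact force between the fingers and end_square above 0.25 N and value of joint trail between 0.0003 and 0.0125 m and distance of each of board, glue_stick, paint_pot, beaker from where it was at the start of the episode below 0.02 m and angle between board's own z axis and vertical below 0.05 rad and height (world z) of board below 0.006 m and angle between each of glue_stick, paint_pot, beaker's own z axis and vertical below 0.15 rad); the arm keeps its last pose, push and grip.
It fails at once if the fingers are lifted off the path, or skim less than about 20 mm above it without touching, anywhere over its middle part (from well past the disc to well before the square) (x of the grasp point in the frame of board between -0.055 and 0.055 m and y of the grasp point in the frame of board between -0.07 and 0.07 m and height (world z) of the grasp point below 0.08 m and contact force between the fingers and board below 0.05 N).
It fails at once if the path is pressed fully down (more than 12.5 mm) (value of joint trail above 0.0125 m).
It fails at once if the board is shifted more than 20 mm, tipped or lifted (distance of board from where it was at the start of the episode above 0.02 m or height (world z) of board above 0.006 m or angle between board's own z axis and vertical above 0.06 rad).
It fails at once if a bystander is shifted more than 20 mm, lifted or tipped (distance of any of glue_stick, paint_pot, beaker from where it was at the start of the episode above 0.02 m or angle between any of glue_stick, paint_pot, beaker's own z axis and vertical above 0.2 rad).
It also fails if it takes over 48 s, if anything falls off the work surface, if the arm or the gripper's body presses on something with over 40 N, if the wrist force passes 120 N, or if a joint passes its speed limit or range.

## Working session

There is one attempt and no reset: what is moved stays moved. The work goes in short steps, each a Python script; the robot and the scene stay as the last script left them, time stands still between calls to the robot, and variables do not carry over. Pictures are saved under pics/ and viewed, at most 10 in all, crops included, and the job is handed in when it is done.

```bash
mkdir -p pics; ls
python3 - <<'E'
from plant import arm
import cv2,numpy as np
for n in("scene","top"):
    im,d=arm.get_image(n); cv2.imwrite(f"pics/{n}.png",im); np.savez(f"{n}.npz",im=im,d=d,**arm.camera_params(n))
    print(n,arm.camera_params(n))
print(arm.current_clock(),arm.current_eef_rot(),arm.current_contact_force())
E
```

```text
pics
scene {'K': array([[401.97739852,   0.        , 281.12374296],
       [  0.        , 401.97739852, 201.94677488],
       [  0.        ,   0.        ,   1.        ]]), 'T': array([[-0.2618598 , -0.77057025,  0.58107739,  0.98766974],
       [ 0.96503552, -0.21633394,  0.14800699,  0.1615943 ],
       [ 0.01165698,  0.59951741,  0.80027682,  0.65363291],
       [ 0.        ,  0.        ,  0.        ,  1.        ]])}
top {'K': array([[448.54649715,   0.        , 274.85290528],
       [  0.        , 448.54649715, 216.94674533],
       [  0.        ,   0.        ,   1.        ]]), 'T': array([[-0.0143177 ,  0.99407342, -0.10776382,  0.45206632],
       [-0.9996504 , -0.01662663, -0.02055781,  0.05686794],
       [-0.02222773,  0.1074318 ,  0.99396395,  1.08575645],
       [ 0.        ,  0.        ,  0.        ,  1.        ]])}
0.1 [-3.11336578e+00 -4.09897928e-01  1.89219055e-04] [0.13980597 0.28878795 0.88724433]
```

View pics/top.png

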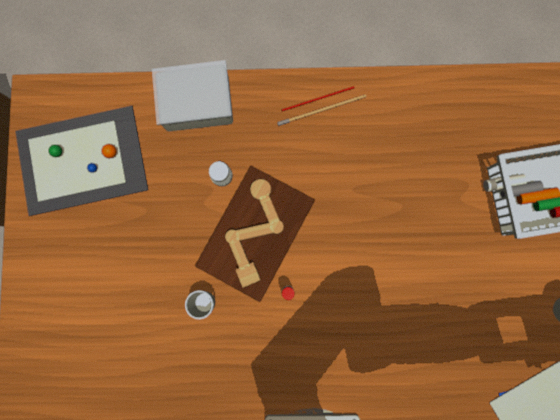

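View pics/scene.png

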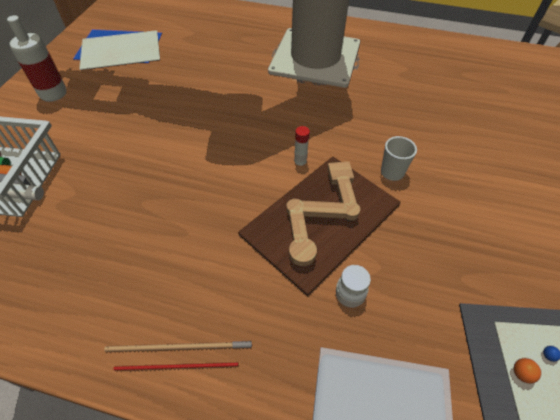

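The top view shows the disc at (261,189), bend 1 at (277,227), bend 2 at (232,237) and the square at (247,274). The pot is at (220,173), the glue stick at (288,294) and the beaker at (200,305). In the scene view the disc is at (303,251), bend 1 at (295,206), bend 2 at (351,210) and the square at (341,173). I'll enlarge both views to pick these more accurately.

Run:
```python
import cv2,numpy as np
a=np.load("top.npz")["im"][155:305,185:325]; b=np.load("scene.npz")["im"][150:290,235:405]
cv2.imwrite("pics/c1.png",cv2.resize(a,None,fx=4,fy=4,interpolation=cv2.INTER_CUBIC))
cv2.imwrite("pics/c2.png",cv2.resize(b,None,fx=4,fy=4,interpolation=cv2.INTER_CUBIC))
```

```text
(no output)
```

View pics/c1.png

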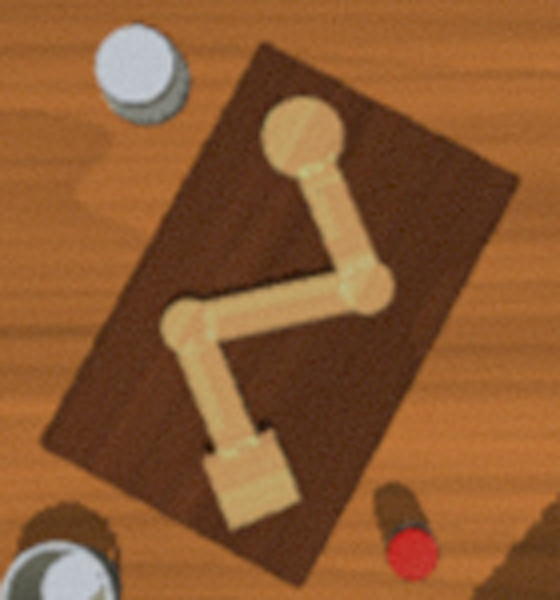

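View pics/c2.png

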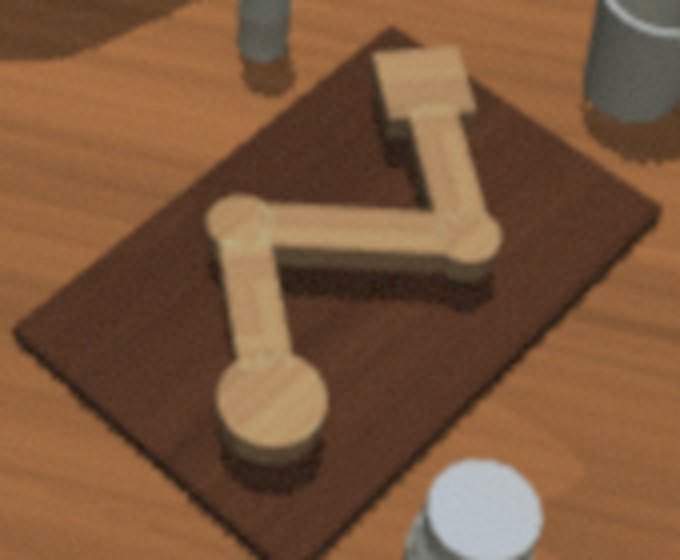

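```bash
cat > geo.py <<'E'
import numpy as np
from scipy.optimize import least_squares
C={n:dict(np.load(n+".npz")) for n in("top","scene")}
def proj(n,P):
    K,T=C[n]["K"],C[n]["T"]; q=(np.asarray(P)-T[:3,3])@T[:3,:3]; q=q*[1,-1,-1]
    q=q@K.T; return q[:,:2]/q[:,2:]
def ray(n,uv,z):
    K,T=C[n]["K"],C[n]["T"]; d=T[:3,:3]@(np.linalg.inv(K)@[*uv,1]*[1,-1,-1]); return T[:3,3]+d*(z-T[2,3])/d[2]
off=lambda p,o:(np.array(p)+.5)/4-.5+o
U={"top":off([(303,136),(367,286),(188,325),(252,480)],(185,155)),"scene":off([(272,400),(239,222),(470,237),(424,84)],(235,150))}
B=np.array([[-95,-35],[-35,40],[35,-40],[95,35]])/1e3
def pts(x):
    c,s=np.cos(x[2]),np.sin(x[2]); return np.c_[B@np.array([[c,s],[-s,c]])+x[:2],np.full(4,x[3])]
E
python3 - <<'E'
from geo import *
for names in(["top"],["scene"],["top","scene"]):
    f=lambda x:np.concatenate([(proj(n,pts(x))-U[n]).ravel() for n in names])
    for y0 in(-2,-3.,2,0):
        r=least_squares(f,[.45,.1,y0,.04])
        if r.cost<200: print(names,r.x.round(4),r.cost.round(2),r.fun.round(1));break
print(pts(r.x)); np.save("pose.npy",r.x)
for k,(p,z) in dict(glue=((413,552),.09),pot=((135,65),.065),beaker=((60,598),.075)).items(): 
    w=ray("top",off(p,(185,155)),z)[:2]; print(k,w,np.linalg.norm(pts(r.x)[:,:2]-w,axis=1))
for i in range(4):
    g=least_squares(lambda P:np.concatenate([proj(n,[P])[0]-U[n][i] for n in U]),[.45,.1,.04]);print(g.x.round(4))
E
```

```text
['top'] [ 0.5324  0.1272 -3.6533  0.0468] 0.07 [ 0.1 -0.1 -0.  -0.1  0.1  0.3 -0.1 -0.1]
['scene'] [ 0.5362  0.1281 -3.6547  0.0452] 0.55 [-0.2  0.2  0.5  0.4 -0.6 -0.2  0.3 -0.4]
['top', 'scene'] [ 0.533   0.1278 -3.6544  0.0409] 0.85 [ 0.   0.1 -0.2 -0.1  0.2  0.2 -0.2 -0.4 -0.  -0.2  0.6  0.4 -0.8 -0.3
  0.2 -0.2]
[[0.63295935 0.11166903 0.04091212]
 [0.54388166 0.07575016 0.04091212]
 [0.52213155 0.1798027  0.04091212]
 [0.43305386 0.14388383 0.04091212]]
glue [0.39270766 0.05130424] [0.24771916 0.15313779 0.18237982 0.1009891 ]
pot [0.67251129 0.20758566] [0.10375141 0.18419061 0.15292468 0.24778576]
beaker [0.36905562 0.24824536] [0.29715025 0.24559874 0.16768016 0.12242182]
[0.6332 0.1118 0.0408]
[0.5437 0.0748 0.0416]
[0.5225 0.1809 0.0409]
[0.4321 0.1436 0.0393]
```

The fit agrees to about 1 mm and gives a path top at about 41 mm, against 42 mm in the text. Next I close the fingers, go above the disc, and feel for contact.

Run:
```python
from plant import arm
from geo import *
P=pts(np.load("pose.npy")); R=np.array([np.pi,0,0])
arm.grab(20)
for p in P: print(arm.inverse_kinematics([*p[:2],.05],R))
arm.movep([*P[0][:2],.2],R); arm.movel([*P[0][:2],.075],v=.1); arm.pause(.3)
f0=arm.current_contact_force(); np.save("f0.npy",f0); print(arm.current_clock(),f0,arm.current_position(),arm.current_eef_rot(),arm.current_finger_gap())
print(arm.movel([*P[0][:2],.036],v=.015,f_stop=2.0)); arm.pause(.2)
print(arm.current_clock(),arm.current_contact_force()-f0,arm.current_position())
```

```text
[ 1.56111016e-01  6.82859227e-01  1.67528244e+00 -4.44089210e-16
  7.83450985e-01  1.72690734e+00]
[ 1.16714398e-01  5.87405227e-01  1.89220115e+00 -4.44089210e-16
  6.61986272e-01  1.68751072e+00]
[ 3.10093124e-01  5.90397649e-01  1.88527249e+00 -4.44089210e-16
  6.65922519e-01  1.88088945e+00]
[ 2.94698248e-01  5.02517208e-01  2.09438346e+00 -4.44089210e-16
  5.44691991e-01  1.86549457e+00]
5.575 [ 0.39343727 -0.19693807  0.08246941] [0.63315348 0.11169254 0.07536493] [-3.14148372e+00  9.77352984e-05 -9.27860710e-04] 4.480321370304771e-05
True
7.85 [0.31620337 0.52015034 2.78154113] [0.63296793 0.1116884  0.03928471]
```

Run:
```python
from plant import arm
from geo import *
P=pts(np.load("pose.npy")); f0=np.load("f0.npy")
z=.0375; arm.movel([*P[0][:2],z],v=.02); arm.pause(.15)
fz=lambda:np.mean([(arm.current_contact_force()-f0)[2] for _ in range(3)])
for a,b in zip(P,P[1:]):
    for t in(.25,.5,.75,1):
        F=fz(); z+=np.clip((F-3.8)*.001,-.001,.001); z=np.clip(z,.034,.040)
        q=a+(b-a)*t; arm.movel([*q[:2],z],v=.03)
        print(round(arm.current_clock(),2),round(F,2),(arm.current_contact_force()-f0).round(1),arm.current_position().round(4),round(z,4))
arm.pause(.5)
print((arm.current_contact_force()-f0).round(2),arm.current_position())
im,d=arm.get_image("scene"); cv=__import__("cv2"); cv.imwrite("pics/end.png",cv.resize(im[100:310,200:480],None,fx=2.5,fy=2.5))
```

```text
9.2 4.56 [-0.6 -0.4  3.3] [0.6101 0.1025 0.038 ] 0.0383
10.15 3.27 [-0.5 -0.7  2.4] [0.588  0.0936 0.0376] 0.0377
11.1 2.4 [-0.7  0.2  3.3] [0.5657 0.0846 0.0366] 0.0367
12.05 3.27 [0.3 0.1 3.4] [0.5434 0.0756 0.0361] 0.0362
13.08 3.35 [-0.2  2.5  4.2] [0.5384 0.1021 0.0358] 0.0358
14.12 4.23 [-0.4  3.2  3.3] [0.5329 0.1281 0.0362] 0.0362
15.15 3.3 [-0.6  2.3  4.2] [0.5275 0.1541 0.0357] 0.0357
16.18 4.2 [-0.8  2.   3. ] [0.522  0.1802 0.0361] 0.0361
17.13 2.95 [ 0.9 -0.9  4.5] [0.4995 0.1706 0.0351] 0.0352
18.08 4.5 [-0.   0.2  3.1] [0.477  0.1616 0.0358] 0.0359
19.03 3.12 [0.9 0.4 4.2] [0.4549 0.1527 0.0352] 0.0353
19.98 4.18 [-0.9  0.   4.3] [0.4324 0.1437 0.0355] 0.0356
[-2.22 -0.79  4.58] [0.43245636 0.14371672 0.03547532]
```

View pics/end.png

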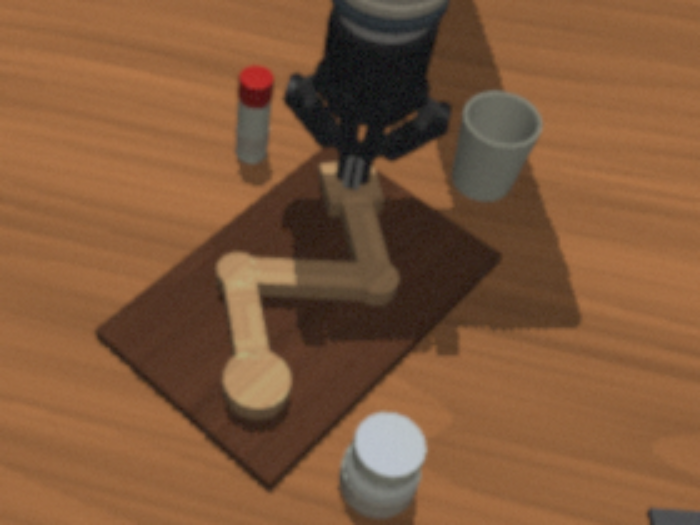

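The crop shows the closed fingertips resting on the square pad at about (352,180). The board is where it was; the disc only appears a few pixels lower because the path is pressed down. The glue stick, pot and beaker are all still standing.

```bash
python3 -c "
from plant import arm
print(arm.hand_in())"
```

```text
the job is handed in; nothing more can be done
None
```

I traced the path from the disc along both bends to the square in one stroke at about 2.4–4.6 N and handed the job in with the fingertips resting on the square pad at about 4.6 N; the board and bystanders looked undisturbed in the last picture, and no verdict was returned.

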